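# Spice jar back into the packed caddy

### The arm

A 6-joint arm with a two-finger parallel gripper is mounted at the origin on a cart in front of the work surface, level with it; the furniture and walls round the work are solid. World frame = base frame: x ahead of the robot, y to its left, z up, the work surface at z = 0. Lengths are in m, angles in rad, forces in N, time in s.
With the tool pointing down it reaches from about 0.25 to 0.8 m from the base axis. Payload 8.5 kg.
Tool frame: the origin (TCP) lies at the very end of the fingers, on their centre line; the grasp point (between the pads) lies 19 mm behind it (tcp_to_grasp is the distance from the TCP to the grasp point, in m); z points along the fingers, y is the line along which they close (so a half turn about z gives the same grasp; the last joint's range is limited). The gripper opens to 85 mm and grips with 20 to 120 N. Pads are 22 mm wide; open, the fingers measure 114 mm over their backs; the gripper's body (76 mm by 85 mm) begins 54 mm behind the grasp point. The pads swing forward as they close: fully open they stand 13 mm farther back than shut.
Start: joints at [1.237, 0.238, -0.013, 1.319, 0, 1.571], TCP at [0.172, 0.496, 0.231] pointing down, gripper open.
Joint ranges: [-2.66, 2.66], [-1.03, 1.9], [-1.14, 1.46], [-1.82, 2.27], [-1.45, 1.34], [-3.14, 3.14]. Speed limits (rad/s): [2.22, 2.22, 2.79, 3.14, 3.14, 3.14].

### API

Orientations are given as [roll, pitch, yaw] about the fixed x, y, z axes, in that order (R = Rz(yaw) Ry(pitch) Rx(roll)).
In Python, from rig import * gives the robot as it stands.
- The arm moves only by the tool carry_out, never from a script. Its argument "moves" is one flat list of numbers, 4 for each row, row after row: the shift along the tool's x, y, z in m, then the turn about the tool's z in rad. In form: [dx, dy, dz, spin, dx, dy, dz, spin, ...]. A call has 1 to 20 rows; each row is the pose to reach, as a shift and turn from the pose commanded when the call began, along the tool's axes at that moment; what a row does not reach only later rows make up. A row lasts 1/10 s, in which the tool goes at most 50 mm and 8.59 degrees, less where a joint would pass 70% of its speed; a pose out of reach is approached as far as the arm can. A call with a gripper value outside its range is refused whole. "hand" is the opening, from 0 (shut) to 1 (fully open), set as the call begins (left out, the last holds). The fingers move at their own pace and stop on an object; the grip force is fixed at half the most. Time passes only in rows, so rows that repeat a pose let the fingers close. It gives the time, the measured TCP pose, the force, the opening and the grip force at its end, in the units of the state.
- get_obs(): the state, without advancing time (a new reading comes with each control period).
- get_image(name): name is "side" or "top" or "wrist"; returns (picture, depth): 400x640x3 uint8, blue, green, red; 400x640 float32, m along the optical axis (not along the pixel's ray), 0 where there is no reading.
- calibration(name): a dict with "mtx" (3x3 intrinsics, pixels), "k1" (the pictures are not rectified: a ray, as slopes to the right and down, at radius r is drawn at 1 + k1 r^2 times it, then the intrinsics apply), "R" (3x3) and "t" (3): a world point X has camera coordinates R X + t. Camera axes: x right, y down, z forward; pixel columns grow to the right and rows downward; lengths in m; the calibration is good to about 2 mm. A picture is of the moment at which its call begins: read the wrist's pose just before it. calibration takes no time and is no camera call; for the wrist camera it gives the pose at the moment of the call.
- finish_job(): hands the job in; it is judged then, once.
Trained networks look in the newest picture that a camera, given by its name, has taken for a name from the list of things; names that differ only in an ending like _2 or _b are one class to them, and where a whole thing is asked for, a point or a joint stands for the part that bears it (a point fixed in the world has none). Each returns a list of dicts, best first, with "p" (0 to 1); they miss things now and then, are a little off and sometimes report something else, mostly with a low value. They report only what shows in the picture. A call takes as long as a camera call. They do not tell look-alikes from the thing itself.
- spot_in(camera, name): "rect" ([left, top, right, bottom] in pixels, round what is visible of it).
- landmark_of(camera, name): "xy" ([column, row] in pixels: a listed point, or the origin of a listed thing).
The state is a dict: "clock": time; "joint_pos": joint angles; "joint_velocities": joint speeds; "tau": joint torques, N m; "tool_pos": TCP position; "orientation": TCP orientation; "ft_force": force on the tool from outside, world axes, zero at the start; "torque": the same for the moment, N m; "grip_width": finger opening in m; "grasp_force": force on a finger pad.
Only numpy, scipy, OpenCV 4.12 (cv2) and the standard library are available. Lean on these libraries where they do the work, as an engineer would, in place of code of your own. Each camera call takes 0.05 s, during which the arm holds its last target. There are 200 camera calls.

### The job

Put the little spice jar with the green lid back into the row in the wooden caddy, between the two tins, nudging them apart without tipping them over. Leave it standing upright on the caddy's floor, in line with the tins and not standing out in front of them.

Things in the scene. Friction and masses are not known exactly. Their poses are not given: they have to be found in the camera images.
- green_jar_mid (a point): Spice jar to put back: clear glass, green screw lid, paper label, straight-sided, 46 mm in diameter, 106 mm high, 0.11 kg, upright on the worktop. Point: its centre, 53 mm above its foot. Two 140 mm glass jars with white caps stand 10 cm or more away and are not part of the job.
- caddy: Fixed wooden caddy, open front. x: level, front to back; y: left along the row. Origin: worktop height, under the middle of the empty place, on the tins' centre line. Floor 6 mm thick from x=-46 mm; inner face of back board (48 mm high) at x=+40; of end cheeks (58 high) at y=+173.5, -152.5. Outside the tins stand a loose 100 mm high jar (left) and a 90 mm salt mill (right). Free in front.
- tin_left_mid (a point): Loose left-hand food tin, 75 mm in diameter, 58 mm high, 0.25 kg, on the caddy's floor (top 64 mm above the worktop), just left (caddy +y) of the empty place. The gap between the tins is 24 to 36 mm, narrower than the jar; pushed aside, either tin slides, with its outer neighbour, about 20 mm before the row is tight (a light push does it). Point: its centre, half-way up.
- tin_right_mid (a point): Loose right-hand food tin, 75 mm in diameter, 58 mm high, 0.25 kg, on the caddy's floor (top 64 mm above the worktop), just right (caddy -y) of the empty place. The gap between the tins is 24 to 36 mm, narrower than the jar; pushed aside, either tin slides, with its outer neighbour, about 20 mm before the row is tight (a light push does it). Point: its centre, half-way up.
Things that resemble listed ones, but are neither listed nor needed, are in the scene too. What is shaped like the part that bears tin_right_mid but turquoise is not meant.

How it is judged:
By the outcome, as a careful person would: the job done as asked, in the order asked, and still so for the second after the job is handed in, with the robot touching nothing.
It also fails if it takes over 34 s, if anything falls off the work surface, if the arm or the gripper's body presses on something with over 40 N, if the wrist force passes 120 N, or if a joint passes its speed limit or range.

## Working session

There is one attempt and no reset: what is moved stays moved. The work goes in short steps, Python scripts to look and compute and a tool call to move; the robot and the scene stay as the last step left them, time stands still between calls to the robot, and variables do not carry over. Pictures are saved under pics/ and viewed, at most 10 in all, crops included, and the job is handed in when it is done.

Besides the shell and the picture viewer there is one more tool, called after ">>>" as a command line: name --argument value ..., lists and objects as JSON in quotes. carry_out: Moves the arm, as the interface text tells. Its arguments: {"type":"object","properties":{"moves":{"type":"array"},"hand":{"type":"number"}},"required":["moves"]}

```bash
mkdir -p pics; cat > h.py <<'E'
from rig import *
import numpy as np, cv2
def pix2ray(c,uv):
    K=c["mtx"];p=np.array([(uv[0]-K[0][2])/K[0][0],(uv[1]-K[1][2])/K[1][1]]);q=p.copy()
    for _ in range(20): q=p/(1+c["k1"]*(q@q))
    return np.array([q[0],q[1],1.])
def world(c,uv,d):
    return np.array(c["R"]).T@(pix2ray(c,uv)*d-np.array(c["t"]))
def at_z(c,uv,z):
    R=np.array(c["R"]);o=-R.T@np.array(c["t"]);r=R.T@pix2ray(c,uv);return o+r*(z-o[2])/r[2]
E
python3 - <<'E'
from h import *
o=get_obs();print(o["tool_pos"],o["orientation"],o["ft_force"])
for n in("top","side"):
    im,d=get_image(n);cv2.imwrite(f"pics/{n}0.png",im);np.save(f"{n}d.npy",d)
    c=calibration(n)
    for t,z in(("green_jar_mid",.053),("tin_left_mid",.035),("tin_right_mid",.035),("caddy",0)):
        for l in landmark_of(n,t)[:4]: print(n,t,np.round(l["xy"]),round(l["p"],2),np.round(at_z(c,l["xy"],z),3))
E
```

```text
[0.17186307 0.49561625 0.23066887] [-3.14012511e+00  1.54055125e-05  2.80780954e+00] [ 0.0868354  -0.08884854 -0.17910937]
top green_jar_mid [458. 229.] 0.96 [ 0.424 -0.368  0.053]
top tin_left_mid [255. 169.] 0.58 [0.567 0.117 0.035]
top tin_right_mid [174. 166.] 0.96 [0.572 0.313 0.035]
top tin_right_mid [302. 163.] 0.88 [0.584 0.003 0.035]
top tin_right_mid [243. 249.] 0.72 [0.375 0.139 0.035]
top tin_right_mid [290. 258.] 0.7 [0.355 0.028 0.035]
top caddy [278. 171.] 0.88 [0.571 0.063 0.   ]
side green_jar_mid [340. 289.] 0.69 [ 0.414 -0.356  0.053]
side tin_left_mid [306. 184.] 0.64 [0.541 0.109 0.035]
side tin_right_mid [254. 193.] 0.85 [0.368 0.146 0.035]
side tin_right_mid [267. 216.] 0.76 [0.363 0.018 0.035]
side tin_right_mid [293. 155.] 0.72 [0.577 0.288 0.035]
side tin_right_mid [330. 199.] 0.71 [0.574 0.    0.035]
side caddy [317. 195.] 0.8 [ 0.566  0.077 -0.   ]
```

View pics/top0.png

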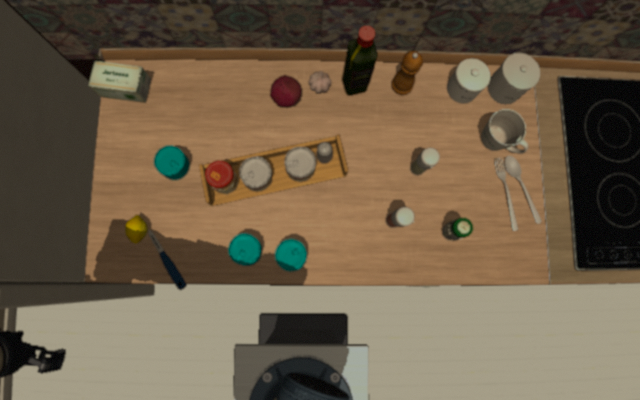

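View pics/side0.png

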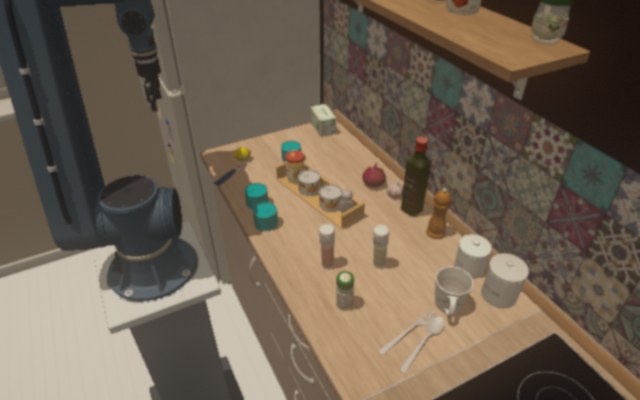

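Candidates for the jar: green lid at top (460,228) / side (345,290); white-capped jars at top (429,157) and (403,216) are not it; the green-lidded jar on the shelf at side (550,20) isn't either. Tins: pale ones in the caddy at top (256,172) and (300,162); turquoise ones at (172,161), (246,248) and (291,253) are look-alikes. I choose (460,228) and check it in a crop.

```bash
python3 - <<'E'
from h import *
im=cv2.imread("pics/top0.png");s=cv2.imread("pics/side0.png")
a=cv2.resize(im[120:220,190:360],None,fx=4,fy=4,interpolation=2)[:, :680]
b=cv2.resize(np.hstack([im[190:265,420:500],s[255:330,305:385]]),None,fx=2.6,fy=2.6,interpolation=2)
out=np.zeros((600,690,3),np.uint8);out[:400,:680]=a;out[400:400+195,:416]=b[:195,:416];cv2.imwrite("pics/crop1.png",out)
c=calibration("top");d=np.load("topd.npy")
def top(box,zlo,zhi):
    x0,y0,x1,y1=box
    P=np.array([world(c,(u,v),d[v,u]) for v in range(y0,y1) for u in range(x0,x1) if d[v,u]>0])
    Q=P[(P[:,2]>zlo)&(P[:,2]<zhi)]
    (cx,cy),r=cv2.minEnclosingCircle(Q[:,:2].astype(np.float32))
    print(box,len(Q),Q.mean(0).round(4),"circ",round(cx,4),round(cy,4),round(r,4),"zmax",P[:,2].max().round(3))
    return P
top((440,210,480,245),.09,.13)
top((239,150,277,192),.055,.075)
top((280,142,318,184),.055,.075)
top((200,155,238,192),.09,.115)
top((314,138,336,164),.08,.105)
for l in spot_in("top","caddy")[:2]:print(l)
# caddy wall points
P=top((195,130,355,210),.04,.052)
Q=P[(P[:,2]>.04)&(P[:,2]<.062)]
np.save("cad.npy",P)
r=cv2.minAreaRect(Q[:,:2].astype(np.float32));print(r)
E
```

```text
(440, 210, 480, 245) 353 [ 0.4223 -0.3614  0.1039] circ 0.4231 -0.3635 0.0241 zmax 0.111
(239, 150, 277, 192) 773 [0.5544 0.1134 0.0601] circ 0.5543 0.1134 0.038 zmax 0.068
(280, 142, 318, 184) 763 [0.58   0.007  0.0602] circ 0.5833 0.0024 0.0433 zmax 0.068
(200, 155, 238, 192) 647 [0.5385 0.1904 0.1035] circ 0.54 0.1911 0.0329 zmax 0.11
(314, 138, 336, 164) 161 [ 0.6048 -0.0499  0.0899] circ 0.6066 -0.0507 0.0176 zmax 0.098
{'rect': [199.8, 137.5, 349.0, 209.5], 'p': 0.68}
(195, 130, 355, 210) 706 [0.5936 0.0611 0.0463] circ 0.5666 0.0726 0.1763 zmax 0.11
((0.5673526525497437, 0.07243423908948898), (0.09576839953660965, 0.3460119068622589), 12.886092185974121)
```

View pics/crop1.png

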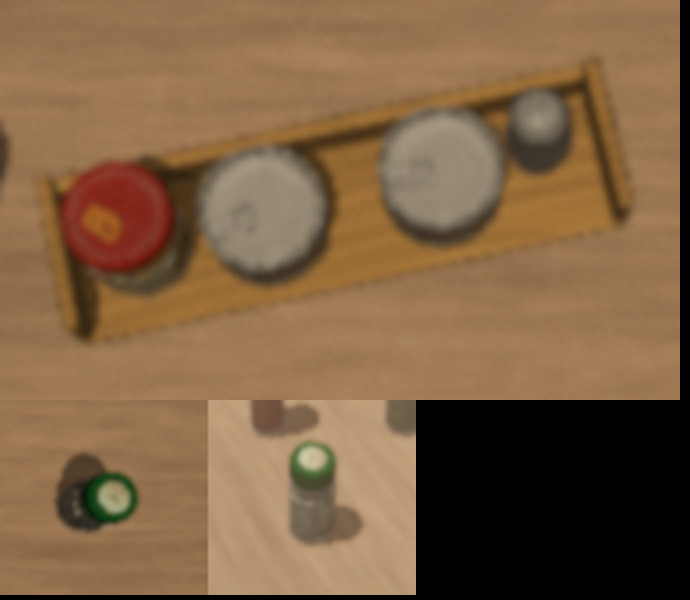

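The crop shows the jar with the green lid (top (460,228)) upright. The caddy has pale tins at (256,172) and (300,162), the red-lidded jar at left and the mill at right, with the gap at about (278,168). The caddy yaw is about 13°. Next I move above the jar with the fingers set to close along caddy x.

>>> carry_out --moves '[-0.355, -0.328, 0, 1.008, -0.355, -0.328, 0, 1.008, -0.355, -0.328, 0, 1.008, -0.355, -0.328, 0, 1.008, -0.355, -0.328, 0, 1.008, -0.355, -0.328, 0, 1.008, -0.355, -0.328, 0, 1.008, -0.355, -0.328, 0, 1.008, -0.355, -0.328, 0, 1.008, -0.518, -0.73, 0, 1.008, -0.518, -0.73, 0, 1.008, -0.518, -0.73, 0, 1.008, -0.518, -0.73, 0, 1.008, -0.518, -0.73, 0, 1.008, -0.518, -0.73, 0, 1.008, -0.518, -0.73, 0, 1.008, -0.518, -0.73, 0, 1.008, -0.518, -0.73, 0, 1.008, -0.518, -0.73, 0, 1.008, -0.518, -0.73, 0, 1.008]' --hand 1

```text
clock: 2.55
tool_pos: [0.4219, -0.3653, 0.2306]
orientation: [-3.141, -0.001, 1.797]
ft_force: [-0.4, 0.7, 0.8]
grip_width: 0.0853
grasp_force: 0.0
```

```bash
python3 - <<'E'
from h import *
o=get_obs();print(o["clock"],o["tool_pos"],o["orientation"],o["ft_force"],o["joint_pos"])
c=calibration("wrist");im,d=get_image("wrist");cv2.imwrite("pics/w1.png",im)
P=[(u,v,*world(c,(u,v),d[v,u])) for v in range(0,400,2) for u in range(0,640,2) if d[v,u]>0]
P=np.array(P);Q=P[(P[:,4]>.095)&(P[:,4]<.115)&(abs(P[:,2]-.423)<.05)&(abs(P[:,3]+.363)<.05)]
if len(Q):
    print(len(Q),Q.mean(0).round(4),cv2.minEnclosingCircle(Q[:,2:4].astype(np.float32)),np.percentile(Q[:,4],[50,98]))
for l in landmark_of("wrist","green_jar_mid")[:2]: print(l,at_z(c,l["xy"],.053))
E
```

```text
2.55 [ 0.42194901 -0.3652921   0.23055719] [-3.14097251e+00 -6.08719758e-04  1.79702921e+00] [-0.44683151  0.6914905   0.76369702] [-7.13475287e-01  2.96228064e-01  6.51328418e-02  1.34055847e+00
 -1.41534183e-04  6.31088029e-01]
634 [ 3.165804e+02  1.911009e+02  4.213000e-01 -3.628000e-01  1.048000e-01] ((0.4215567708015442, -0.364079087972641), 0.022792300209403038) [0.10499407 0.10673778]
```

View pics/w1.png

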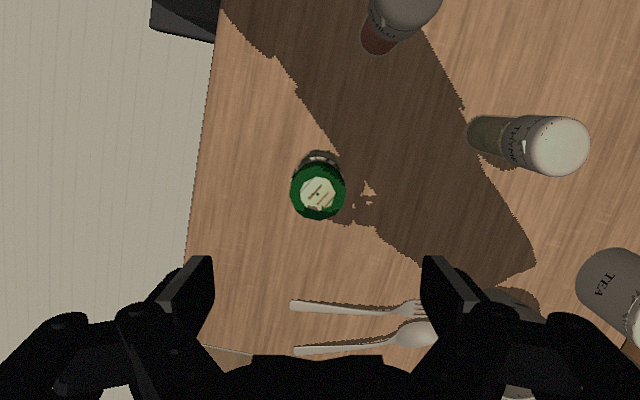

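The wrist view shows the green lid centred at (317,191). It measures world (0.4215,-0.364), directly under the tool within 1.5 mm, with the neighbours clear. I descend and grip.

>>> carry_out --moves '[0.001, 0, 0.04, 0, 0.001, 0, 0.08, 0, 0.001, 0, 0.11, 0, 0.001, 0, 0.135, 0, 0.001, 0, 0.155, 0, 0.001, 0, 0.17, 0, 0.001, 0, 0.17, 0, 0.001, 0, 0.17, 0]' --hand 1

```text
clock: 3.45
tool_pos: [0.4223, -0.3613, 0.0621]
orientation: [3.141, 0.0, 1.801]
ft_force: [0.2, -0.6, 0.6]
grip_width: 0.0857
grasp_force: 0.0
```

>>> carry_out --moves '[0, 0, 0, 0, 0, 0, 0, 0, 0, 0, 0, 0, 0, 0, 0, 0, 0, 0, 0, 0, 0, 0, 0, 0, 0, 0, 0, 0, 0, 0, 0, 0, 0, 0, 0, 0, 0, 0, 0, 0]' --hand 0.3

```text
clock: 4.45
tool_pos: [0.4223, -0.3628, 0.0624]
orientation: [3.141, 0.001, 1.8]
ft_force: [-1.4, 1.2, 6.9]
grip_width: 0.0441
grasp_force: 60.3
```

>>> carry_out --moves '[0, 0, -0.03, 0, 0, 0, -0.07, 0, 0, 0, -0.12, 0, 0, 0, -0.17, 0, 0.038, 0.0133, -0.17, 0, 0.076, 0.0265, -0.17, 0, 0.12, 0.0418, -0.17, 0, 0.163, 0.057, -0.17, 0, 0.206, 0.072, -0.17, 0, 0.249, 0.087, -0.17, 0, 0.292, 0.102, -0.17, 0, 0.33, 0.115, -0.17, 0, 0.36, 0.126, -0.17, 0, 0.38, 0.133, -0.17, 0, 0.38, 0.133, -0.17, 0, 0.38, 0.133, -0.17, 0]'

```text
clock: 6.05
tool_pos: [0.4651, 0.0379, 0.2314]
orientation: [-3.141, 0.0, 1.801]
ft_force: [0.1, 0.6, -0.8]
grip_width: 0.0443
grasp_force: 61.7
```

```bash
python3 - <<'E'
from h import *
for _ in range(3):
    o=get_obs();print(o["clock"],o["tool_pos"],o["orientation"],o["ft_force"],o["grip_width"],o["grasp_force"])
    c=calibration("wrist");im,d=get_image("wrist")
cv2.imwrite("pics/w2.png",im)
P=np.array([world(c,(u,v),d[v,u]) for v in range(0,400,2) for u in range(0,640,2) if d[v,u]>0])
for g in((.5544,.1134),(.582,.005)):
    Q=P[(P[:,2]>.055)&(P[:,2]<.072)&(np.hypot(P[:,0]-g[0],P[:,1]-g[1])<.048)]
    if len(Q): print(len(Q),Q.mean(0).round(4),cv2.minEnclosingCircle(Q[:,:2].astype(np.float32)))
E
```

```text
6.05 [0.46510258 0.03792974 0.23135711] [-3.14136801e+00  3.28478870e-04  1.80102640e+00] [ 0.09472274  0.62673781 -0.77211816] 0.0442750882899046 61.66695998981595
6.1 [0.46509403 0.03741588 0.23137088] [-3.14137309e+00  3.58761574e-04  1.79994053e+00] [ 0.46390581  1.28576391 -1.13026095] 0.04397095553391942 61.66680430993438
6.15 [0.46510163 0.03712292 0.23136419] [-3.14138336e+00  2.75393370e-04  1.79914533e+00] [ 0.45114837  0.33705169 -0.83582605] 0.04399363279236639 61.6665424592793
1461 [0.5547 0.1143 0.0607] ((0.5547873377799988, 0.11900833994150162), 0.0427328385412693)
1172 [0.5813 0.0076 0.0605] ((0.581246554851532, 0.0015226379036903381), 0.044586047530174255)
```

View pics/w2.png

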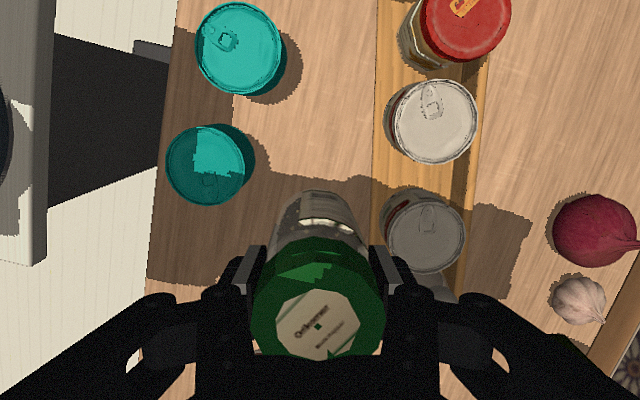

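The jar is held upright. The wrist view shows its lid at (318,310), the caddy tins at (435,120) and (425,230), and the turquoise tins off to the left. The gap midpoint is (0.568,0.061), exactly 105 mm ahead along tool y. I lower to 3 mm above the caddy floor level and slide in.

>>> carry_out --moves '[0, 0, 0.04, 0, 0, 0, 0.08, 0, 0, 0, 0.115, 0, 0, 0, 0.14, 0, 0, 0, 0.155, 0, 0, 0, 0.16, 0, 0, 0.015, 0.16, 0, 0, 0.03, 0.16, 0, 0, 0.04, 0.16, 0, 0, 0.047, 0.16, 0, 0, 0.054, 0.16, 0, 0, 0.06, 0.16, 0, 0, 0.066, 0.16, 0, 0, 0.07, 0.16, 0, 0, 0.07, 0.16, 0]'

```text
clock: 7.7
tool_pos: [0.5339, 0.0538, 0.0713]
orientation: [3.142, 0.0, 1.8]
ft_force: [-0.5, -0.0, -1.0]
grip_width: 0.0444
grasp_force: 61.7
```

>>> carry_out --moves '[0, 0.004, 0, 0, 0, 0.008, 0, 0, 0, 0.012, 0, 0, 0, 0.016, 0, 0, 0, 0.02, 0, 0, 0, 0.024, 0, 0, 0, 0.028, 0, 0, 0, 0.032, 0, 0, 0, 0.035, 0, 0, 0, 0.035, 0, 0, 0, 0.035, 0, 0]'

```text
clock: 8.8
tool_pos: [0.568, 0.0617, 0.0715]
orientation: [3.141, 0.0, 1.8]
ft_force: [-0.4, 0.8, -0.6]
grip_width: 0.044
grasp_force: 61.6
```

```bash
python3 - <<'E'
from h import *
o=get_obs();print(o["clock"],o["tool_pos"],o["orientation"],o["ft_force"],o["grip_width"],o["grasp_force"])
s,_=get_image("side");w,_=get_image("wrist")
a=cv2.resize(s[130:260,250:390],(560,520));cv2.imwrite("pics/m1.png",np.vstack([np.hstack([a[:, :400],cv2.resize(w,(400,250),interpolation=3) if 0 else np.pad(cv2.resize(w,(400,250)),((0,270),(0,0),(0,0)))])]))
E
```

```text
8.8 [0.56804514 0.06173245 0.07145048] [3.14070852e+00 9.19196833e-05 1.79986219e+00] [-0.43656746  0.83654519 -0.55860902] 0.044040199720111195 61.56985826790333
```

View pics/m1.png

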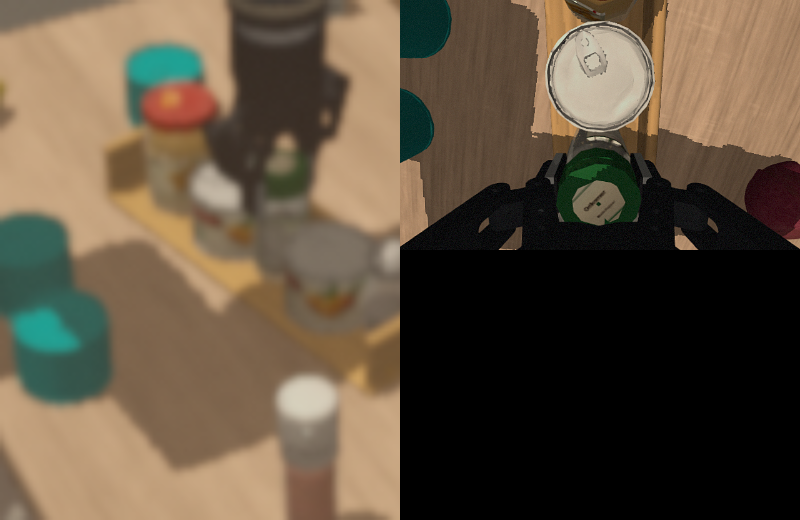

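The jar is in the row between the two upright tins: the side crop (left) has its lid at (285,170), and the wrist view (right) has the lid at (598,195) with the left tin touching at (600,75). I lower it to the floor.

>>> carry_out --moves '[0, 0, 0.001, 0, 0, 0, 0.002, 0, 0, 0, 0.003, 0, 0, 0, 0.003, 0, 0, 0, 0.003, 0]'

```text
clock: 9.4
tool_pos: [0.5675, 0.0616, 0.0685]
orientation: [3.141, 0.0, 1.8]
ft_force: [-1.3, 1.1, 2.6]
grip_width: 0.0441
grasp_force: 61.9
```

>>> carry_out --moves '[0, 0, 0, 0, 0, 0, 0, 0, 0, 0, 0, 0, 0, 0, 0, 0, 0, 0, 0, 0, 0, 0, 0, 0, 0, 0, 0, 0, 0, 0, 0, 0]' --hand 0.9

```text
clock: 10.2
tool_pos: [0.5675, 0.0616, 0.0683]
orientation: [-3.142, 0.0, 1.8]
ft_force: [1.2, -0.7, -0.2]
grip_width: 0.0769
grasp_force: 0.0
```

>>> carry_out --moves '[0, 0, -0.01, 0, 0, 0, -0.03, 0, 0, 0, -0.06, 0, 0, 0, -0.1, 0, 0, 0, -0.14, 0, 0, -0.04, -0.16, 0, 0, -0.08, -0.16, 0, 0, -0.11, -0.16, 0, 0, -0.11, -0.16, 0, 0, -0.11, -0.16, 0]'

```text
clock: 11.2
tool_pos: [0.4606, 0.0366, 0.2295]
orientation: [3.139, 0.0, 1.8]
ft_force: [0.3, -0.6, 0.5]
grip_width: 0.0769
grasp_force: 0.0
```

```bash
python3 - <<'E'
from h import *
o=get_obs();print(o["clock"],o["tool_pos"],o["ft_force"],o["grip_width"])
c=calibration("wrist");w,d=get_image("wrist");s,_=get_image("side")
a=cv2.resize(s[130:260,260:390],(400,400));cv2.imwrite("pics/f1.png",np.hstack([a,np.pad(cv2.resize(w,(400,250)),((0,150),(0,0),(0,0)))]))
P=np.array([world(c,(u,v),d[v,u]) for v in range(0,400,2) for u in range(0,640,2) if d[v,u]>0])
X=np.array([.974,.227]);O=np.array([.5675,.061])
for g,lo,hi in((O,.105,.12),((.553,.119),.058,.07),((.583,.001),.058,.07)):
    Q=P[(P[:,2]>lo)&(P[:,2]<hi)&(np.hypot(P[:,0]-g[0],P[:,1]-g[1])<.043)]
    if len(Q):
        (m,r)=cv2.minEnclosingCircle(Q[:,:2].astype(np.float32)); 
        for q in(Q[:,:2].mean(0),np.array(m)): print(len(Q),q.round(4),"caddy x,y",((q-O)@X).round(4),((q-O)@[-.227,.974]).round(4),round(r,4),np.percentile(Q[:,2],[5,50,95]).round(4))
E
```

```text
11.2 [0.46056977 0.03661461 0.22946783] [ 0.25266041 -0.59790133  0.45741873] 0.07691030835991751
636 [0.5656 0.0606] caddy x,y -0.0019 0.0 0.0233 [0.1089 0.1112 0.1125]
636 [0.5671 0.06  ] caddy x,y -0.0006 -0.0009 0.0233 [0.1089 0.1112 0.1125]
1495 [0.5562 0.1201] caddy x,y 0.0024 0.0602 0.0427 [0.059  0.0605 0.0636]
1495 [0.5509 0.1188] caddy x,y -0.003 0.0601 0.0427 [0.059  0.0605 0.0636]
776 [0.5826 0.0052] caddy x,y 0.0021 -0.0578 0.038 [0.0589 0.0604 0.063 ]
776 [0.5835 0.0009] caddy x,y 0.0019 -0.0622 0.038 [0.0589 0.0604 0.063 ]
```

View pics/f1.png

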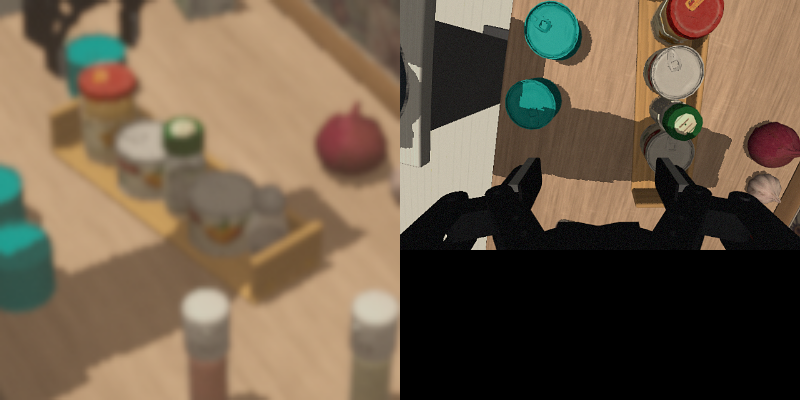

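The jar stands upright between the upright tins (side crop lid at (182,130), wrist lid at (684,122)). Its lid top is at 0.112 m, which puts the foot on the caddy floor, and it is in line with the tins to about 3 mm. The gripper is clear, so I hand in.

```bash
python3 -c "
from rig import *
print(finish_job())"
```

```text
the job is handed in; nothing more can be done
None
```

The green-lidded jar stands upright on the caddy floor between the two tins, in line with them to about 3 mm; neither tin tipped, and I handed the job in at about 11 s.

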